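Seat the green filter block in front of the lamp

ROBOT

A 7-joint arm with a two-finger parallel gripper is mounted at the origin on the work surface. World frame = base frame: x ahead of the robot, y to its left, z up, the work surface at z = 0. Lengths are in m, angles in degrees, forces in N, time in s.
With the tool pointing down it reaches from about 0.425 to 0.825 m from the base axis. Payload 3.6 kg.
Tool frame: the origin (TCP) lies at the very end of the fingers, on their centre line; the grasp point (between the pads) lies grasp_offset behind it (grasp_offset is the distance from the TCP to the grasp point, in m); z points along the fingers, y is the line along which they close (so a half turn about z gives the same grasp; the last joint's range is limited). The gripper opens to 85 mm and grips with 20 to 120 N. Pads are 22 mm wide; open, the fingers measure 114 mm over their backs; the gripper's body (76 mm by 85 mm) begins 54 mm behind the grasp point. The pads swing forward as they close: fully open they stand 13 mm farther back than shut.
Start: joints at [-68.039, 35.231, -0.722, 81.555, 0.464, 63.22, -2.315], TCP at [0.259, 0.596, 0.231] pointing down, gripper open.
Joint ranges: [-178.69, 178.69], [-17.37, 117.87], [-77.05, 75.6], [15.02, 138.74], [-78.02, 258.01], [0.78, 113.62], [-162.83, 162.83]. Speed limits (degrees/s): [159.86, 159.86, 180, 180, 180, 180, 180].

INTERFACE

Orientations are given as a 3x3 rotation matrix whose columns are the frame's x, y, z axes.
In Python, from plant import * gives the robot as it stands.
- The arm moves only by the tool jog_arm, never from a script. Its argument "rows" is a list of rows, each a list of 5 numbers: the shift along the world's x, y, z in mm, then the turn about the world's z in rad, then the opening, from 0 (shut) to 1 (fully open). A call has 1 to 12 rows; each row is the pose to reach, as a shift and turn from the pose commanded when the call began; what a row does not reach only later rows make up. A row lasts 1/10 s, in which the tool goes at most 50 mm and 8.59 degrees, less where a joint would pass 70% of its speed; a pose out of reach is approached as far as the arm can. A call with a gripper value outside its range is refused whole. The fingers move at their own pace and stop on an object; "force" is the grip in N (left out, the last holds). Time passes only in rows, so rows that repeat a pose let the fingers close. It gives the time, the measured TCP pose, the force, the opening and the grip force at its end, in the units of the state.
- state(): the state, without advancing time (a new reading comes with each control period).
- read_camera(name): name is "scene" or "top"; returns a dict with "color" (420x560x3 uint8, red, green, blue), "range_z" (420x560 float32, m along the optical axis (not along the pixel's ray), 0 where there is no reading), "intrinsics" (3x3 intrinsics, pixels), "view" (4x4, takes a point from world to camera coordinates). Camera axes: x right, y down, z forward; pixel columns grow to the right and rows downward; lengths in m; the calibration is good to about 2 mm. A picture is of the moment at which its call begins.
- sign_off(): hands the job in; it is judged then, once.
The state is a dict: "time_s": time; "q": joint angles; "joint_vel": joint speeds; "joint_efforts": joint torques, N m; "tool_pos": TCP position; "ee_rot": TCP orientation; "wrist_force": force on the tool from outside, world axes, zero at the start; "moment": the same for the moment, N m; "gripper_width": opening from 0.0 (shut) to 1.0 (fully open); "gripper_force": force on a finger pad.
Only numpy, scipy, OpenCV 4.12 (cv2) and the standard library are available. Lean on these libraries where they do the work, as an engineer would, in place of code of your own. Each camera call takes 0.05 s, during which the arm holds its last target. There are 200 camera calls.

TASK

Gently push the block with the green filter along the bench into the inside corner of the black angle stop, until its base sits flush against both arms with its filter facing the lamp, then move clear. Push only on the base plate with your fingers: keep it flat on the bench, do not pick it up, and do not touch the filter on top. Leave the blue and amber blocks and everything else where they stand.

Things in the scene. Friction and masses are not known exactly. Their poses are not given: they have to be found in the camera images.
- stop: Fixed black L-shaped stop, arms 14 mm high, 20 mm thick, turned up to 0.2 rad. Origin: inside corner of the L, on the bench. Far arm: inner face is the stop's plane x = 0, running 420 mm from the corner along -y. Side arm: inner face is the plane y = 0, running 110 mm along -x. The arms lie on the +x and +y sides of these faces. A seated block's origin is at (-43, -43) mm in this frame.
- lamp (a point): Front of the small grey lamp fixed to the stop beyond the side arm, 37 mm above the bench; it shines along the stop's -y. The lamp is 78 mm high, 100 mm wide, and reaches 130 mm further along +y from here.
- green_block: Green filter block: loose square aluminium base 86 x 86 mm, 20 mm thick, about 0.4 kg, top covered in green, with an upright filter in the middle; 54 mm high in all. Origin: centre of the underside; z up, x and y square to the side faces, y through the filter. Starts 200 mm before the far arm, in any of three places 135 mm apart along it, within 0.3 rad of the stop's yaw. Takes 2 to 9 N to slide.
- green_filter: The green block's filter, fixed to it: a green disc in an upright black ring, 34 mm in diameter, 10 mm thick (12 mm at the disc), its axis along the block's y. Origin: centre of the base plate's top face, 20 mm above the bench; the ring reaches 34 mm above it.
- blue_block: Blue filter block: loose square aluminium base 86 x 86 mm, 20 mm thick, about 0.4 kg, top covered in blue, with an upright filter in the middle; 54 mm high in all. Origin: centre of the underside; z up, x and y square to the side faces, y through the filter. In another of the three places.
- amber_block: Amber filter block: loose square aluminium base 86 x 86 mm, 20 mm thick, about 0.4 kg, top covered in amber orange, with an upright filter in the middle; 54 mm high in all. Origin: centre of the underside; z up, x and y square to the side faces, y through the filter. In another of the three places.
- dropper: Loose amber dropper bottle, 38 mm diameter, 85 mm high, on the right of the bench. Origin: centre of the underside.
- beaker: Loose small glass beaker, 64 mm diameter, 60 mm high, on the right of the bench. Origin: centre of the underside.
- weight: Loose brass balance weight, 32 mm diameter, 48 mm high, on the right near the robot. Origin: centre of the underside.
- screwdriver: Loose screwdriver, 180 mm long, lying on the left near the robot. Its x axis runs along it.
- jar: Loose glass jar with a white lid, 52 mm diameter, 60 mm high, on the left. Origin: centre of the underside.
Things that resemble listed ones, but are neither listed nor needed, are in the scene too. What is shaped like the green_block but red is not meant.

How it is judged:
By the outcome, as a careful person would: the job done as asked, in the order asked, and still so for the second after the job is handed in, with the robot touching nothing.
It also fails if it takes over 56 s, if anything falls off the work surface, if the arm or the gripper's body presses on something with over 40 N, if the wrist force passes 120 N, or if a joint passes its speed limit or range.

## Working session

There is one attempt and no reset: what is moved stays moved. The work goes in short steps, Python scripts to look and compute and a tool call to move; the robot and the scene stay as the last step left them, time stands still between calls to the robot, and variables do not carry over. Pictures are saved under pics/ and viewed, at most 10 in all, crops included, and the job is handed in when it is done.

Besides the shell and the picture viewer there is one more tool, called after "Request:" in YAML: its name, and indented under it one key for each argument. jog_arm: Moves the arm, as the interface text tells. Its arguments: {"type":"object","properties":{"rows":{"type":"array"},"force":{"type":"number"}},"required":["rows"]}

```bash
mkdir -p pics; python3 - <<'E'
from plant import *
import cv2
s=state();print(s['time_s'],s['tool_pos'],s['ee_rot'],s['wrist_force'])
for n in("scene","top"):
    c=read_camera(n);cv2.imwrite(f"pics/{n}0.png",c["color"][:,:,::-1]);print(c["intrinsics"],c["view"])
E
```

```text
0.0 [0.25865478 0.59546995 0.23009063] [[-9.17230506e-01  3.98355566e-01 -1.02053396e-03]
 [ 3.98356872e-01  9.17227235e-01 -2.44982078e-03]
 [-3.98381956e-05 -2.65358707e-03 -9.99996478e-01]] [ 0.55921746  0.19543948 -0.3836674 ]
[[483.90882827   0.         270.14952928]
 [  0.         483.90882827 205.42955244]
 [  0.           0.           1.        ]] [[ 0.61482997  0.7885507   0.01311114 -0.32383267]
 [ 0.60394607 -0.46007314 -0.65083166 -0.31312061]
 [-0.50718167  0.40806923 -0.75910885  1.92790602]
 [ 0.          0.          0.          1.        ]]
[[503.10122348   0.         280.59622696]
 [  0.         503.10122348 207.01895488]
 [  0.           0.           1.        ]] [[-0.00631666 -0.99997659  0.00263234 -0.00574885]
 [-0.99788668  0.00613318 -0.06468812  0.53753907]
 [ 0.06467046 -0.00303539 -0.99790206  1.50661121]
 [ 0.          0.          0.          1.        ]]
```

View pics/scene0.png

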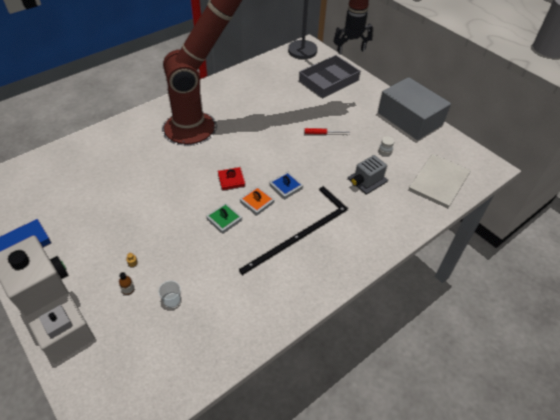

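View pics/top0.png

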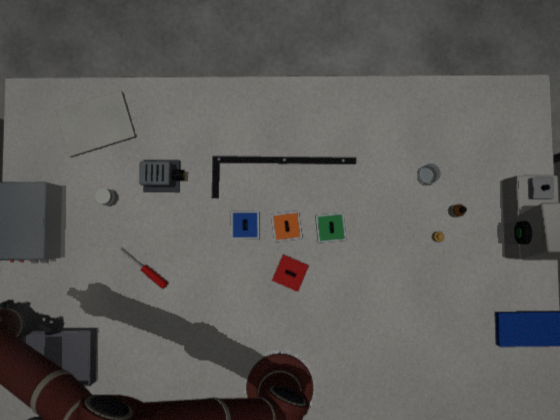

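Top view: three candidate bases in a row, blue (245,225), amber (287,226) and green (331,228). There is a red decoy at (290,272). The green one at (331,228) is the target, farthest from the corner (219,163). The lamp is at (165,174). I'll measure these and check a crop.

```bash
cat > h.py <<'E'
from plant import *
import cv2, numpy as np
def proj(c,uv,z):
    K,V=c["intrinsics"],c["view"];R,t=V[:3,:3],V[:3,3]
    o=-R.T@t; d=(np.c_[np.atleast_2d(uv),np.ones(len(np.atleast_2d(uv)))]@np.linalg.inv(K).T)@R
    return (o+d*((z-o[2])/d[:,2])[:,None])[:,:2]
def rect(c,m,z):
    m=cv2.morphologyEx(m.astype(np.uint8),cv2.MORPH_CLOSE,np.ones((9,9)))
    n,l,st,ce=cv2.connectedComponentsWithStats(m)
    if n<2:return None
    i=1+st[1:,4].argmax(); v,u=np.nonzero(l==i)
    return cv2.minAreaRect((proj(c,np.c_[u,v],z)*1000).astype(np.float32))
def blocks(c):
    hsv=cv2.cvtColor(c["color"],cv2.COLOR_RGB2HSV);H,S,V=[hsv[...,i].astype(int) for i in range(3)]
    roi=np.zeros(H.shape,bool);roi[130:300,190:400]=1
    return {k:rect(c,roi&(S>120)&(V>60)&(H>a)&(H<b),.02) for k,a,b in(("green",45,85),("blue",100,130),("amber",8,22),("red",-1,7))}
def stop(c):
    g=c["color"].max(2); pts=[]
    # far-arm inner face (lower edge), cols 228..350 ; side-arm inner face (right edge), rows 170..193
    def edge(p,s): # falling/rising half-level crossing dark->light
        p=p.astype(float);h=(p.min()+np.median(p[-4:]))/2;k=p.argmin()
        while p[k]<h:k+=1
        return s+k-1+(h-p[k-1])/(p[k]-p[k-1])
    A=[(u,edge(g[155:175,u],155)) for u in range(228,352,3)]
    B=[(edge(g[v,211:228],211),v) for v in range(170,194,2)]
    fit=lambda P:cv2.fitLine((proj(c,np.array(P),.007)*1000).astype(np.float32),cv2.DIST_HUBER,0,.01,.01).ravel()
    a,b=fit(A),fit(B)
    s=np.linalg.solve(np.array([[a[0],-b[0]],[a[1],-b[1]]]),b[2:]-a[2:])
    return a,b,a[2:]+s[0]*a[:2]
E
python3 - <<'E'
from h import *
c=read_camera("top")
for k,r in blocks(c).items():print(k,np.round(np.ravel(np.hstack([r[0],r[1],r[2]])),1))
a,b,k=stop(c)
print("stop",a,b,k,"yaw",np.degrees(np.arctan(-a[0]/a[1])),np.degrees(np.arctan(b[1]/b[0])))
cv2.imwrite("pics/crop.png",cv2.resize(c["color"][140:300,190:390,::-1],None,fx=3.7,fy=3.7,interpolation=cv2.INTER_CUBIC))
c=read_camera("scene");
hsv=cv2.cvtColor(c["color"],cv2.COLOR_RGB2HSV);m=(hsv[...,0]>45)&(hsv[...,0]<85)&(hsv[...,1]>120)&(hsv[...,2]>60);m[:,:150]=0
print("scene green",rect(c,m,.02))
E
```

```text
green [ 475.3 -159.5   69.    70.     5.4]
blue [485.2 100.2  69.7  69.4  89.6]
amber [480.2 -25.8  72.2  72.9   7.1]
red [340.6 -35.9  84.2  84.6  66.2]
stop [ 1.6837234e-02  9.9985826e-01  6.7289636e+02 -3.7316875e+01] [ 9.9914861e-01 -4.1256588e-02  6.1850171e+02  1.7969763e+02] [676.5105  177.30235] yaw -0.96474797 -2.3644993
scene green ((476.4797058105469, -157.478759765625), (67.6212158203125, 67.66971588134766), 5.2591471672058105)
```

View pics/crop.png

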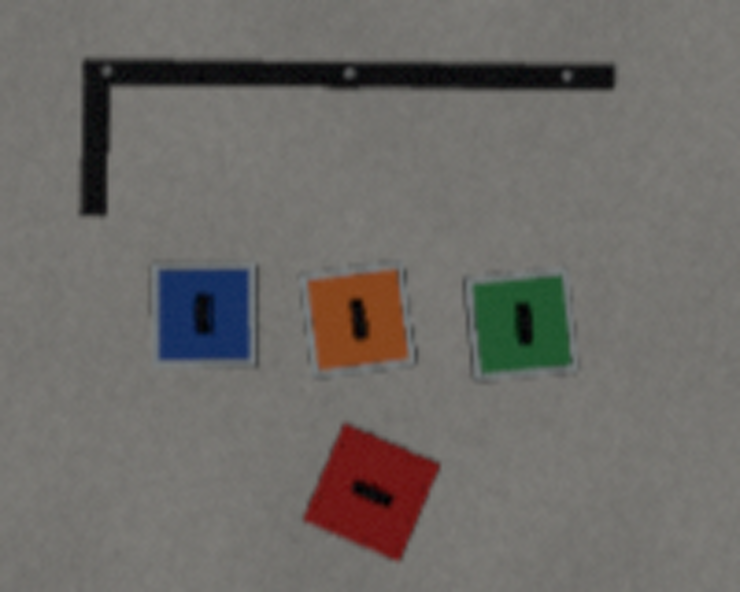

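The crop confirms the green block at (331,228) in the full image. It is square-on, its base is 86 mm with a pale border, and its filter axis runs left-right towards the lamp. Centre is about (475,-159), yaw +5.4°; the corner is about (677,178), stop yaw about -1.2°. I'll move over behind it.

Request:
jog_arm:
  rows:
    - [27,-40,0,0.05,0.5]
    - [55,-80,0,0.1,0.5]
    - [82,-120,0,0.15,0.5]
    - [110,-160,0,0.2,0.5]
    - [138,-200,0,0.25,0.5]
    - [165,-240,0,0.3,0.5]
    - [190,-280,0,0.35,0.5]
    - [210,-320,0,0.385,0.5]
    - [215,-365,0,0.385,0.5]
    - [210,-410,0,0.385,0.5]
    - [205,-455,0,0.385,0.5]
    - [200,-500,0,0.385,0.5]
  force: 30

```text
time_s: 1.4
tool_pos: [0.4585, 0.0943, 0.2313]
ee_rot: [[-1.0, 0.025, 0.0], [0.025, 1.0, -0.0], [-0.0, -0.0, -1.0]]
wrist_force: [1.2, -0.5, 0.7]
gripper_width: 0.504
gripper_force: 0.0
```

Request:
jog_arm:
  rows:
    - [-9,-42,0,0,0.5]
    - [-18,-84,0,0,0.5]
    - [-27,-126,-20,0,0.5]
    - [-36,-168,-40,0,0.5]
    - [-45,-210,-60,0,0.5]
    - [-54,-240,-85,0,0.5]
    - [-55,-253,-110,0,0.5]
    - [-55,-253,-130,0,0.5]
    - [-55,-253,-130,0,0.5]

```text
time_s: 2.3
tool_pos: [0.4021, -0.1569, 0.0994]
ee_rot: [[-1.0, 0.026, -0.005], [0.026, 1.0, 0.002], [0.005, 0.001, -1.0]]
wrist_force: [-0.2, 0.6, 0.6]
gripper_width: 0.496
gripper_force: 0.0
```

```bash
python3 - <<'E'
from h import *
s=state();print(s['tool_pos'],s['wrist_force'],s['q'])
c=read_camera("scene")
cv2.imwrite("pics/s1.png",cv2.resize(c["color"][120:260,160:360,::-1],None,fx=3.5,fy=3.5))
E
```

```text
[ 0.40212497 -0.15688603  0.09939469] [-0.2476606   0.57107405  0.59970867] [ 18.53359218  28.81344247  -0.17984847 124.41992308   0.20643046
  27.08399766 106.6850987 ]
```

View pics/s1.png

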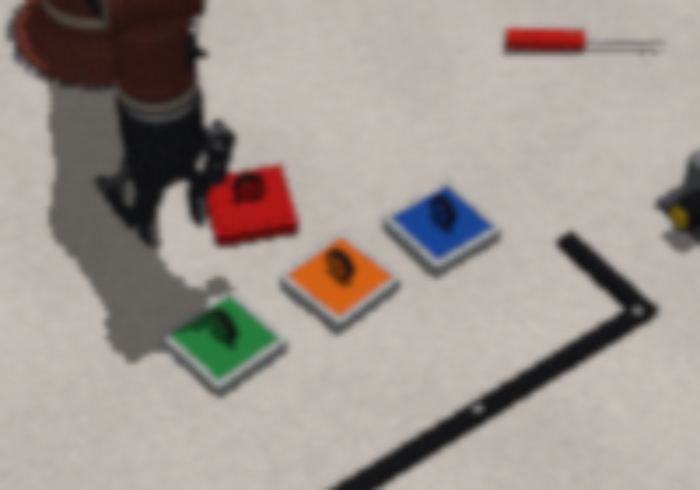

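The open gripper hangs behind the green block (around 215,330 in the crop), clear of red and amber. Next I'll descend.

Request:
jog_arm:
  rows:
    - [0,-2,-30,0,0.5]
    - [0,-2,-55,0,0.5]
    - [0,-2,-75,0,0.5]
    - [0,-2,-85,0,0.5]
    - [0,-2,-92,0,0.5]
    - [0,-2,-92,0,0.5]

```text
time_s: 2.95
tool_pos: [0.4044, -0.1587, 0.0095]
ee_rot: [[-1.0, 0.024, 0.0], [0.024, 1.0, -0.0], [-0.0, -0.0, -1.0]]
wrist_force: [-1.3, -0.2, -0.5]
gripper_width: 0.501
gripper_force: 0.0
```

Request:
jog_arm:
  rows:
    - [4,0,0,0,0.5]
    - [8,0,0,0,0.5]
    - [12,0,0,0,0.5]
    - [15,0,0,0,0.5]
    - [18,0,0,0,0.5]
    - [21,0,0,0,0.5]
    - [24,0,0,0,0.5]
    - [27,0,0,0,0.5]
    - [31,0,0,0,0.5]
    - [35,0,0,0,0.5]
    - [39,0,0,0,0.5]
    - [43,0,0,0,0.5]

```text
time_s: 4.15
tool_pos: [0.448, -0.1593, 0.0093]
ee_rot: [[-1.0, 0.025, 0.001], [0.025, 1.0, -0.001], [-0.001, -0.001, -1.0]]
wrist_force: [-1.9, -0.3, -0.9]
gripper_width: 0.5
gripper_force: 1.0
```

```bash
python3 - <<'E'
from h import *
s=state();print(s['time_s'],s['tool_pos'],s['wrist_force'])
c=read_camera("top")
for k,r in blocks(c).items():print(k,r)
c=read_camera("scene")
cv2.imwrite("pics/s2.png",cv2.resize(c["color"][120:260,160:360,::-1],None,fx=3.5,fy=3.5))
E
```

```text
4.15 [ 0.44803036 -0.15934236  0.00925608] [-1.91359485 -0.31168494 -0.8789316 ]
green ((500.1584777832031, -164.16903686523438), (66.89118194580078, 66.4861831665039), 89.64119720458984)
blue ((485.1984558105469, 100.17449951171875), (69.66635131835938, 69.37871551513672), 89.64610290527344)
amber ((480.2037048339844, -25.987834930419922), (72.18260192871094, 73.07440185546875), 6.812320709228516)
red ((340.6275634765625, -35.87664031982422), (84.23393249511719, 84.60857391357422), 66.15135955810547)
```

View pics/s2.png

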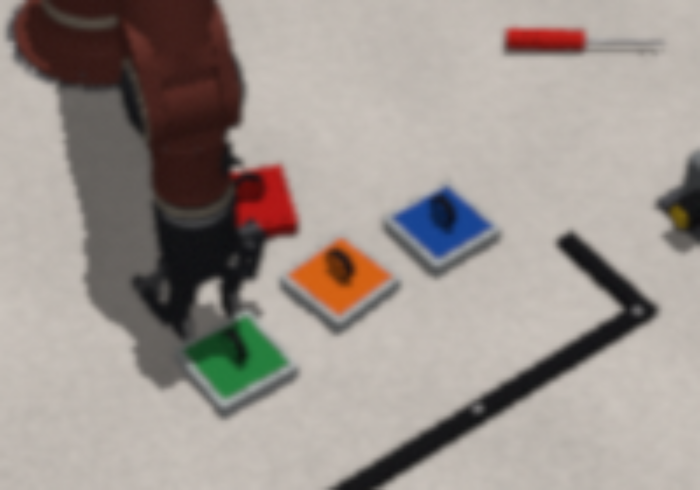

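The green block is being pushed squarely (now at about (500,-164)) and the others haven't moved. I'll carry on towards the far arm.

Request:
jog_arm:
  rows:
    - [5,0,-2,0,0.5]
    - [12,0,-2,0,0.5]
    - [19,0,-2,0,0.5]
    - [26,0,-2,0,0.5]
    - [33,0,-2,0,0.5]
    - [40,0,-2,0,0.5]
    - [47,0,-2,0,0.5]
    - [54,0,-2,0,0.5]
    - [61,0,-2,0,0.5]
    - [68,0,-2,0,0.5]
    - [75,0,-2,0,0.5]
    - [80,0,-2,0,0.5]

```text
time_s: 5.45
tool_pos: [0.5278, -0.1588, 0.0073]
ee_rot: [[-1.0, 0.025, 0.0], [0.025, 1.0, -0.0], [-0.0, -0.0, -1.0]]
wrist_force: [-1.9, -0.3, 0.0]
gripper_width: 0.498
gripper_force: 1.0
```

Request:
jog_arm:
  rows:
    - [5,0,0,0,0.5]
    - [10,0,0,0,0.5]
    - [15,0,0,0,0.5]
    - [20,0,0,0,0.5]
    - [25,0,0,0,0.5]
    - [29,0,0,0,0.5]
    - [33,0,0,0,0.5]
    - [37,0,0,0,0.5]
    - [39,0,0,0,0.5]
    - [41,0,0,0,0.5]

```text
time_s: 6.45
tool_pos: [0.5678, -0.1588, 0.0073]
ee_rot: [[-1.0, 0.025, -0.001], [0.025, 1.0, 0.0], [0.001, 0.0, -1.0]]
wrist_force: [-5.1, -0.0, 3.2]
gripper_width: 0.497
gripper_force: 2.1
```

```bash
python3 - <<'E'
from h import *
s=state();print(s['time_s'],s['tool_pos'],s['wrist_force'])
c=read_camera("top")
for k,r in blocks(c).items():print(k,r)
E
```

```text
6.45 [ 0.56782446 -0.15882347  0.00731849] [-5.14911264 -0.04970801  3.17288677]
green ((623.1768798828125, -165.737060546875), (67.23451232910156, 64.12351989746094), 89.6596450805664)
blue ((485.1984558105469, 100.17449951171875), (69.66635131835938, 69.37871551513672), 89.64610290527344)
amber ((480.1809387207031, -25.797130584716797), (72.18260192871094, 72.6903076171875), 6.812320709228516)
red ((335.4197692871094, -118.73593139648438), (271.3465881347656, 102.38837432861328), 86.5519790649414)
```

Request:
jog_arm:
  rows:
    - [1,0,0,0,0.5]
    - [2,0,0,0,0.5]
    - [3,0,0,0,0.5]
    - [3,0,0,0,0.5]

```text
time_s: 6.9
tool_pos: [0.5715, -0.1589, 0.0073]
ee_rot: [[-1.0, 0.025, 0.001], [0.025, 1.0, -0.0], [-0.001, -0.0, -1.0]]
wrist_force: [-2.5, -0.3, 0.7]
gripper_width: 0.494
gripper_force: 1.4
```

Request:
jog_arm:
  rows:
    - [1,0,0,0,0.5]
    - [2,0,0,0,0.5]
    - [3,0,0,0,0.5]
    - [3,0,0,0,0.5]

```text
time_s: 7.3
tool_pos: [0.5744, -0.1589, 0.0073]
ee_rot: [[-1.0, 0.025, 0.001], [0.025, 1.0, -0.0], [-0.001, -0.0, -1.0]]
wrist_force: [-3.0, 1.1, 1.0]
gripper_width: 0.497
gripper_force: 1.5
```

Request:
jog_arm:
  rows:
    - [1,0,0,0,0.5]
    - [2,0,0,0,0.5]
    - [3,0,0,0,0.5]
    - [3,0,0,0,0.5]

```text
time_s: 7.7
tool_pos: [0.5747, -0.1589, 0.0073]
ee_rot: [[-1.0, 0.025, -0.005], [0.025, 1.0, 0.0], [0.005, 0.0, -1.0]]
wrist_force: [-7.0, -0.6, 6.1]
gripper_width: 0.5
gripper_force: 3.6
```

Contact: TCP x stopped at 574.7 and the force is rising, so the block is against the far arm. I'll back off, rise, and turn 90° to its -y side.

Request:
jog_arm:
  rows:
    - [-12,0,0,0,0.5]
    - [-22,0,0,0,0.5]
    - [-24,0,35,0,0.5]
    - [-24,0,75,0,0.5]
    - [-20,-20,100,-0.14,0.5]
    - [-10,-45,100,-0.28,0.5]
    - [0,-70,100,-0.42,0.5]
    - [10,-80,100,-0.56,0.5]
    - [20,-85,100,-0.7,0.5]
    - [30,-85,100,-0.84,0.5]
    - [40,-85,100,-0.98,0.5]
    - [49,-85,100,-1.12,0.5]

```text
time_s: 8.9
tool_pos: [0.6278, -0.2437, 0.1074]
ee_rot: [[-0.409, 0.913, 0.003], [0.913, 0.409, -0.001], [-0.002, 0.003, -1.0]]
wrist_force: [-0.1, 0.4, -1.0]
gripper_width: 0.5
gripper_force: 0.0
```

Request:
jog_arm:
  rows:
    - [0,0,0,-0.14,0.5]
    - [0,0,0,-0.28,0.5]
    - [0,0,0,-0.42,0.5]
    - [0,0,0,-0.447,0.5]
    - [0,0,0,-0.447,0.5]

```text
time_s: 9.4
tool_pos: [0.6267, -0.2436, 0.1072]
ee_rot: [[0.018, 1.0, 0.001], [1.0, -0.018, -0.001], [-0.001, 0.001, -1.0]]
wrist_force: [-0.0, 0.6, 0.6]
gripper_width: 0.5
gripper_force: 0.0
```

```bash
python3 - <<'E'
from h import *
s=state();print(s['time_s'],s['tool_pos'],s['ee_rot'],s['wrist_force'])
c=read_camera("top")
for k,r in blocks(c).items():print(k,r)
c2=read_camera("scene")
hsv=cv2.cvtColor(c2["color"],cv2.COLOR_RGB2HSV);m=(hsv[...,0]>45)&(hsv[...,0]<85)&(hsv[...,1]>120)&(hsv[...,2]>60);m[:,:150]=0
print("scene green",rect(c2,m,.02))
a=cv2.resize(c["color"][130:270,190:390,::-1],None,fx=3,fy=3);b=cv2.resize(c2["color"][160:300,180:380,::-1],None,fx=3,fy=3)
cv2.imwrite("pics/s3.png",cv2.resize(np.hstack([a,b]),(800,280)))
E
```

```text
9.4 [ 0.62666383 -0.24359003  0.10721742] [[ 1.80726078e-02  9.99836008e-01  1.15684375e-03]
 [ 9.99836521e-01 -1.80719455e-02 -5.80376208e-04]
 [-5.59374614e-04  1.16714354e-03 -9.99999162e-01]] [-0.03973436  0.64561125  0.61013337]
green ((627.7620849609375, -165.80706787109375), (66.91055297851562, 67.54417419433594), 89.34037017822266)
blue ((485.1984558105469, 100.17449951171875), (69.66635131835938, 69.37871551513672), 89.64610290527344)
amber ((480.38421630859375, -25.63860321044922), (71.70801544189453, 72.916259765625), 7.643019199371338)
red ((374.0340881347656, -63.56371307373047), (144.5763397216797, 70.26797485351562), 59.82407760620117)
scene green ((627.8961181640625, -162.6688232421875), (68.12772369384766, 70.67774200439453), 89.39276885986328)
```

View pics/s3.png

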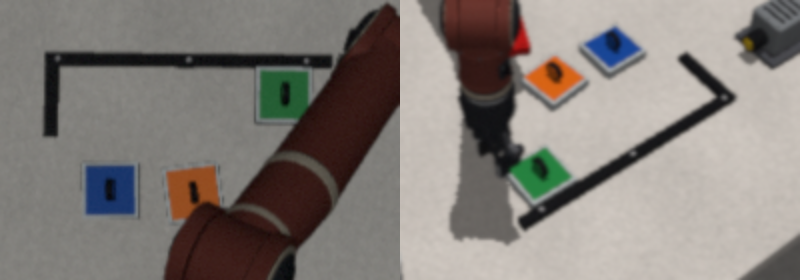

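Left: green sits flush on the far arm at (284,95); right: the gripper is behind its -y side. The others haven't moved. I'll descend and push along +y.

Request:
jog_arm:
  rows:
    - [0,0,-35,0,0.5]
    - [0,0,-65,0,0.5]
    - [0,0,-85,0,0.5]
    - [0,0,-95,0,0.5]
    - [0,0,-99,0,0.5]
    - [0,0,-99,0,0.5]
    - [0,5,-99,0,0.5]
    - [0,10,-99,0,0.5]
    - [0,14,-99,0,0.5]
    - [0,18,-99,0,0.5]
    - [0,21,-99,0,0.5]
    - [0,24,-99,0,0.5]

```text
time_s: 10.7
tool_pos: [0.626, -0.2195, 0.0084]
ee_rot: [[0.021, 1.0, 0.0], [1.0, -0.021, -0.0], [-0.0, 0.0, -1.0]]
wrist_force: [0.2, 0.0, 0.4]
gripper_width: 0.502
gripper_force: 0.0
```

Request:
jog_arm:
  rows:
    - [0,3,0,0,0.5]
    - [0,7,0,0,0.5]
    - [0,12,0,0,0.5]
    - [0,17,0,0,0.5]
    - [0.4,22,0,0,0.5]
    - [0.5,28,0,0,0.5]
    - [0.6,34,0,0,0.5]
    - [0.7,40,0,0,0.5]
    - [0.8,46,0,0,0.5]
    - [0.9,52,0,0,0.5]
    - [1,58,0,0,0.5]
    - [1,62,0,0,0.5]

```text
time_s: 11.9
tool_pos: [0.627, -0.157, 0.0083]
ee_rot: [[0.02, 1.0, 0.0], [1.0, -0.02, 0.0], [0.0, 0.0, -1.0]]
wrist_force: [-0.4, -1.9, -0.8]
gripper_width: 0.499
gripper_force: 1.1
```

```bash
python3 - <<'E'
from h import *
s=state();print(s['time_s'],s['tool_pos'],s['wrist_force'])
c=read_camera("top")
for k,r in blocks(c).items():print(k,r)
c2=read_camera("scene")
a=cv2.resize(c["color"][130:270,190:390,::-1],None,fx=3,fy=3);b=cv2.resize(c2["color"][160:300,180:380,::-1],None,fx=3,fy=3)
cv2.imwrite("pics/s4.png",cv2.resize(np.hstack([a,b]),(800,280)))
E
```

```text
11.9 [ 0.62704925 -0.15699814  0.00832477] [-0.35319357 -1.89764305 -0.78006694]
green ((628.1710815429688, -97.46524047851562), (51.6986083984375, 67.35191345214844), 89.48773956298828)
blue ((485.1999206542969, 100.24279022216797), (69.52974700927734, 69.37651062011719), 89.64610290527344)
amber ((506.6568908691406, 2.58499813079834), (10.996200561523438, 16.116304397583008), 13.696791648864746)
red ((432.57122802734375, 12.395767211914062), (133.6015167236328, 37.852684020996094), 74.56090545654297)
```

View pics/s4.png

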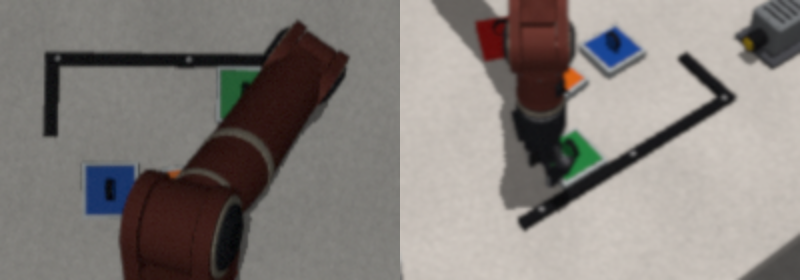

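The block slides along the far arm as intended (left picture, around (240,95)). I'll continue.

Request:
jog_arm:
  rows:
    - [0,4,0,0,0.5]
    - [0,10,0,0,0.5]
    - [0.3,17,0,0,0.5]
    - [0.4,24,0,0,0.5]
    - [0.5,32,0,0,0.5]
    - [0.7,40,0,0,0.5]
    - [0.8,48,0,0,0.5]
    - [1,56,0,0,0.5]
    - [1.2,64,0,0,0.5]
    - [1.3,72,0,0,0.5]
    - [1.5,80,0,0,0.5]
    - [1.7,88,0,0,0.5]

```text
time_s: 13.2
tool_pos: [0.6286, -0.0692, 0.0083]
ee_rot: [[0.021, 1.0, -0.0], [1.0, -0.021, 0.0], [0.0, -0.0, -1.0]]
wrist_force: [-0.2, -2.1, 0.1]
gripper_width: 0.497
gripper_force: 1.2
```

Request:
jog_arm:
  rows:
    - [0,8,0,0,0.5]
    - [0.3,16,0,0,0.5]
    - [0.4,24,0,0,0.5]
    - [0.5,32,0,0,0.5]
    - [0.7,40,0,0,0.5]
    - [0.8,48,0,0,0.5]
    - [1,56,0,0,0.5]
    - [1.2,64,0,0,0.5]
    - [1.3,72,0,0,0.5]
    - [1.5,80,0,0,0.5]
    - [1.7,87,0,0,0.5]
    - [1.8,93,0,0,0.5]

```text
time_s: 14.4
tool_pos: [0.6303, 0.0237, 0.0083]
ee_rot: [[0.021, 1.0, -0.0], [1.0, -0.021, -0.0], [-0.0, -0.0, -1.0]]
wrist_force: [-1.0, -3.7, 0.7]
gripper_width: 0.501
gripper_force: 1.6
```

```bash
python3 - <<'E'
from h import *
s=state();print(s['time_s'],s['tool_pos'],s['wrist_force'])
c=read_camera("top")
for k,r in blocks(c).items():print(k,r)
c2=read_camera("scene")
hsv=cv2.cvtColor(c2["color"],cv2.COLOR_RGB2HSV);m=(hsv[...,0]>45)&(hsv[...,0]<85)&(hsv[...,1]>120)&(hsv[...,2]>60);m[:,:150]=0
print("scene green",rect(c2,m,.02))
E
```

```text
14.4 [0.63030616 0.02367525 0.00831035] [-0.97606386 -3.70759105  0.72235018]
green ((655.3303833007812, 102.88506317138672), (9.118061065673828, 21.42116355895996), 89.92233276367188)
blue None
amber ((480.2037048339844, -25.987834930419922), (72.18260192871094, 73.07440185546875), 6.812320709228516)
red ((340.23736572265625, -35.704132080078125), (84.23394012451172, 85.46182250976562), 66.1513671875)
scene green ((632.5231323242188, 79.7686996459961), (65.30364227294922, 69.27935028076172), 87.29197692871094)
```

Request:
jog_arm:
  rows:
    - [0,6,0,0,0.5]
    - [0.3,12,0,0,0.5]
    - [0.4,18,0,0,0.5]
    - [0.5,24,0,0,0.5]
    - [0.6,30,0,0,0.5]
    - [0.7,36,0,0,0.5]
    - [0.8,41,0,0,0.5]
    - [0.9,45,0,0,0.5]
    - [1,48,0,0,0.5]
    - [1,50,0,0,0.5]
    - [1,52,0,0,0.5]
    - [1,53,0,0,0.5]

```text
time_s: 15.7
tool_pos: [0.6313, 0.0762, 0.0083]
ee_rot: [[0.021, 1.0, -0.0], [1.0, -0.021, -0.0], [-0.0, -0.0, -1.0]]
wrist_force: [-1.6, -3.5, 0.7]
gripper_width: 0.497
gripper_force: 1.9
```

Request:
jog_arm:
  rows:
    - [0,1,0,0,0.5]
    - [0,2,0,0,0.5]
    - [0,3,0,0,0.5]
    - [0,3,0,0,0.5]

```text
time_s: 16.1
tool_pos: [0.6314, 0.0795, 0.0082]
ee_rot: [[0.021, 1.0, -0.0], [1.0, -0.021, 0.0], [0.0, -0.0, -1.0]]
wrist_force: [-1.9, -3.4, -0.0]
gripper_width: 0.497
gripper_force: 1.6
```

Request:
jog_arm:
  rows:
    - [0,1,0,0,0.5]
    - [0,2,0,0,0.5]
    - [0,3,0,0,0.5]
    - [0,3,0,0,0.5]

```text
time_s: 16.5
tool_pos: [0.6314, 0.0827, 0.0083]
ee_rot: [[0.021, 1.0, -0.0], [1.0, -0.021, 0.001], [0.001, -0.0, -1.0]]
wrist_force: [-0.9, -3.2, 0.5]
gripper_width: 0.501
gripper_force: 1.5
```

Request:
jog_arm:
  rows:
    - [0,1,0,0,0.5]
    - [0,2,0,0,0.5]
    - [0,3,0,0,0.5]
    - [0,3,0,0,0.5]

```text
time_s: 16.9
tool_pos: [0.6315, 0.0854, 0.0083]
ee_rot: [[0.021, 1.0, 0.0], [1.0, -0.021, 0.0], [0.0, 0.0, -1.0]]
wrist_force: [-1.6, -2.5, 0.8]
gripper_width: 0.498
gripper_force: 1.6
```

Request:
jog_arm:
  rows:
    - [0,1,0,0,0.5]
    - [0,2,0,0,0.5]
    - [0,3,0,0,0.5]
    - [0,3,0,0,0.5]

```text
time_s: 17.3
tool_pos: [0.6316, 0.0854, 0.0084]
ee_rot: [[0.022, 1.0, 0.0], [1.0, -0.022, -0.004], [-0.004, 0.0, -1.0]]
wrist_force: [-1.2, -6.4, 0.2]
gripper_width: 0.499
gripper_force: 3.3
```

Stopped by the side arm (y held, force rising). I'll back off and rise, turning for a finishing check and nudge on the -x side.

Request:
jog_arm:
  rows:
    - [0,-12,0,0,0.5]
    - [0,-24,0,0,0.5]
    - [0,-26,35,0,0.5]
    - [0,-26,75,0,0.4]
    - [-20,-10,100,0.14,0.4]
    - [-40,5,100,0.28,0.4]
    - [-60,25,100,0.42,0.4]
    - [-67,42,100,0.56,0.4]
    - [-67,42,100,0.7,0.4]
    - [-67,42,100,0.84,0.4]
    - [-67,42,100,0.98,0.4]
    - [-67,42,100,1.12,0.4]

```text
time_s: 18.5
tool_pos: [0.5648, 0.1309, 0.1088]
ee_rot: [[-0.893, 0.45, 0.001], [0.45, 0.893, 0.002], [-0.0, 0.002, -1.0]]
wrist_force: [0.3, -0.2, 0.4]
gripper_width: 0.401
gripper_force: 0.0
```

Request:
jog_arm:
  rows:
    - [0,0,0,0.14,0.4]
    - [0,0,0,0.28,0.4]
    - [0,0,0,0.42,0.4]
    - [0,0,0,0.447,0.4]
    - [0,0,0,0.447,0.4]

```text
time_s: 19.0
tool_pos: [0.5647, 0.1303, 0.1086]
ee_rot: [[-1.0, 0.027, 0.001], [0.027, 1.0, 0.001], [-0.001, 0.001, -1.0]]
wrist_force: [1.0, 0.1, -0.1]
gripper_width: 0.398
gripper_force: 0.0
```

```bash
python3 - <<'E'
from h import *
s=state();print(s['time_s'],s['tool_pos'],s['ee_rot'][:,1],s['wrist_force'])
c=read_camera("top");print(blocks(c)["green"])
c2=read_camera("scene")
hsv=cv2.cvtColor(c2["color"],cv2.COLOR_RGB2HSV);m=(hsv[...,0]>45)&(hsv[...,0]<85)&(hsv[...,1]>120)&(hsv[...,2]>60);m[:,:150]=0
print("scene green",rect(c2,m,.02))
a=cv2.resize(c["color"][140:240,190:290,::-1],(400,400));b=cv2.resize(c2["color"][160:260,270:370,::-1],(400,400))
cv2.imwrite("pics/s5.png",np.hstack([a,b]))
E
```

```text
19.0 [0.56473593 0.13027804 0.10860077] [0.02737518 0.99962442 0.00126842] [ 0.97167418  0.09988023 -0.12628957]
((635.5508422851562, 116.59236145019531), (24.313697814941406, 61.208805084228516), 89.91499328613281)
scene green ((634.0090942382812, 139.71945190429688), (67.28472900390625, 67.25279998779297), 88.8849105834961)
```

View pics/s5.png

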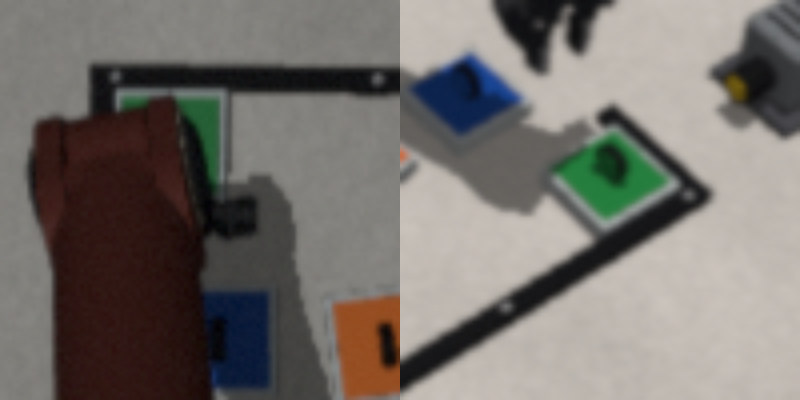

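The right picture shows the block in the corner, flush on both arms. I'll give it one gentle nudge on the -x face to make sure.

Request:
jog_arm:
  rows:
    - [0,0,-35,0,0.4]
    - [0,0,-65,0,0.4]
    - [0,0,-85,0,0.4]
    - [0,0,-95,0,0.4]
    - [0,0,-100,0,0.4]
    - [0,0,-100,0,0.4]
    - [4,0,-100,0,0.4]
    - [7,0,-100,0,0.4]
    - [10,0,-100,0,0.4]
    - [12,0,-100,0,0.4]
    - [13,0,-100,0,0.4]
    - [14,0,-100,0,0.4]

```text
time_s: 20.3
tool_pos: [0.5785, 0.1302, 0.0084]
ee_rot: [[-1.0, 0.025, -0.0], [0.025, 1.0, -0.0], [0.0, -0.0, -1.0]]
wrist_force: [-0.2, 0.0, 0.1]
gripper_width: 0.401
gripper_force: 0.0
```

Request:
jog_arm:
  rows:
    - [1,0,0,0,0.4]
    - [2,0,0,0,0.4]
    - [3,0,0,0,0.4]
    - [3,0,0,0,0.4]

```text
time_s: 20.7
tool_pos: [0.5798, 0.1302, 0.0081]
ee_rot: [[-1.0, 0.024, -0.004], [0.024, 1.0, -0.0], [0.004, -0.0, -1.0]]
wrist_force: [-3.4, 1.3, 3.4]
gripper_width: 0.4
gripper_force: 1.9
```

Request:
jog_arm:
  rows:
    - [1,0,0,0,0.4]
    - [2,0,0,0,0.4]
    - [3,0,0,0,0.4]
    - [3,0,0,0,0.4]

```text
time_s: 21.1
tool_pos: [0.5799, 0.1302, 0.008]
ee_rot: [[-1.0, 0.023, -0.01], [0.023, 1.0, -0.001], [0.01, -0.001, -1.0]]
wrist_force: [-7.9, 0.0, 7.0]
gripper_width: 0.4
gripper_force: 4.4
```

Firm against the far arm. I'll retreat and move clear for the check.

Request:
jog_arm:
  rows:
    - [-5,0,0,0,0.4]
    - [-12,0,0,0,0.4]
    - [-20,0,0,0,0.4]
    - [-22,0,35,0,0.4]
    - [-22,0,80,0,0.4]
    - [-22,0,125,0,0.4]
    - [-22,-30,160,0,0.4]
    - [-30,-75,180,0,0.4]
    - [-40,-120,190,0,0.4]
    - [-50,-165,200,0,0.4]
    - [-60,-210,200,0,0.4]
    - [-70,-255,200,0,0.4]

```text
time_s: 22.3
tool_pos: [0.5142, -0.1267, 0.209]
ee_rot: [[-1.0, 0.025, 0.003], [0.025, 1.0, -0.001], [-0.003, -0.001, -1.0]]
wrist_force: [0.7, 0.3, 0.2]
gripper_width: 0.398
gripper_force: 0.0
```

Request:
jog_arm:
  rows:
    - [-5,-45,0,0,0.4]
    - [-10,-90,0,0,0.4]
    - [-15,-120,0,0,0.4]
    - [-15,-120,0,0,0.4]
    - [-15,-120,0,0,0.4]

```text
time_s: 22.8
tool_pos: [0.4991, -0.2454, 0.2081]
ee_rot: [[-1.0, 0.027, 0.0], [0.027, 1.0, 0.0], [-0.0, 0.0, -1.0]]
wrist_force: [1.0, 0.3, -0.3]
gripper_width: 0.401
gripper_force: 0.0
```

```bash
python3 - <<'E'
from h import *
s=state();print(s['time_s'],s['tool_pos'],s['joint_vel'].max())
c=read_camera("top")
for k,r in blocks(c).items():print(k,r)
c2=read_camera("scene")
a=cv2.resize(c["color"][140:240,190:290,::-1],(400,400),interpolation=cv2.INTER_CUBIC);b=cv2.resize(c2["color"][160:260,270:370,::-1],(400,400),interpolation=cv2.INTER_CUBIC)
cv2.imwrite("pics/s6.png",np.hstack([a,b]))
E
```

```text
22.8 [ 0.49911188 -0.24535059  0.20814592] 0.3960358816473448
green ((632.6373291015625, 137.8687286376953), (66.85774230957031, 67.47660827636719), 89.91499328613281)
blue ((485.1984558105469, 100.17449951171875), (69.66635131835938, 69.37871551513672), 89.64610290527344)
amber ((480.1962890625, -25.825088500976562), (72.15035247802734, 72.92362213134766), 7.106712341308594)
red ((340.56683349609375, -35.96272277832031), (84.29090118408203, 84.2984848022461), 66.34444427490234)
```

View pics/s6.png

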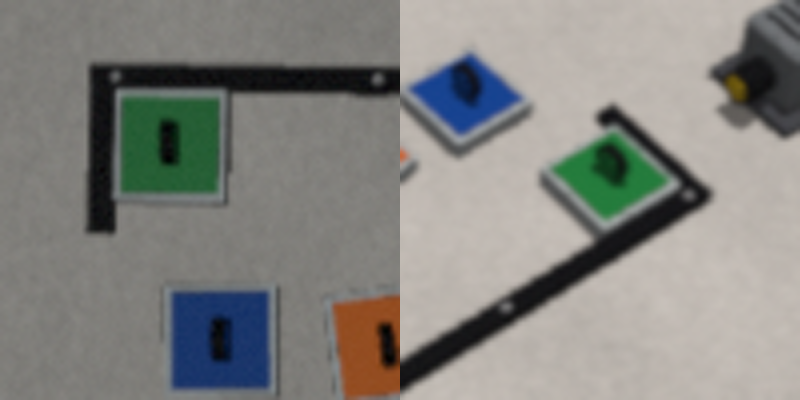

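Both pictures show green seated in the corner, edges on both arms, its filter axis towards the lamp. Blue, amber and red are where they started and the arm is clear.

```bash
python3 -c "
from plant import *
print(sign_off())"
```

```text
the job is handed in; nothing more can be done
None
```

The green block is seated in the inside corner of the stop, flush against both arms as far as the contact forces and final pictures show, with its filter facing the lamp. The blue and amber blocks haven't moved, the arm is clear, and the job was handed in at about 23 s.

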